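# Reset the portion stop of a cheese board

### The job

Set the cheese portioning board to the size marked by the green tag: pull the red-knobbed pin up out of the rail, slide the blue stop along until its hole stands over the rail hole beside the green tag, and push the pin fully home there so that its detent holds it. Then slide the cheese log along its trough until its end rests against the stop, and leave the cheeses and the price card round the board where they are.

Things in the scene. Friction and masses are not known exactly. Their poses are not given: they have to be found in the camera images.
- board: Portioning board, fixed in a run: white, 124 mm (x) by 295 mm (y), top 20 mm above its origin (at table height), z up; spans x -72..+52, y -120..+175 mm. Along y at x = -40 mm runs an aluminium rail (30 mm wide, top 40 mm above the table) with four upright holes, 11.5 mm wide, 20 mm deep, at y = -15, -40, -65, -90 mm. The log's trough runs along y at x = +20 mm.
- stop (a joint): Position (m) of the blue stop along the board's -y: 0 at the start, its hole over the rail hole at y = -15 mm; 0.025, 0.05, 0.075 over those at y = -40, -65, -90 mm. Without a pin in the rail it slides with about 3 N of friction and stays where left. Travel ends at -0.004 and 0.080.
- stop_hole (a point): Mouth of the stop's own upright through hole (11.5 mm wide), in the middle of the top of its blue carriage, a 36 x 36 x 24 mm block riding on the rail; top 65 mm above the table.
- stop_face (a point): Centre of the steel face of the stop across the trough, 46 mm wide, that the log's end meets; it looks to the board's +y and stands 20 mm to +y of the stop's hole; its top is 62 mm above the table. Axes parallel to the board's.
- pin_grip (a point): Centre of the pin's red knob, a cylinder 24 mm in diameter, 25 mm high, axis z, 69.5 mm above the pin's tip. The pin is loose, 70 g. At home this point is 91.5 mm above the table. Lifting it against the detent takes about 6 to 10 N, then it slides with about 2 N of friction; pressing it down home takes 2 to 6 N.
- pin_tip (a point): Tip of the pin (steel shaft 10 mm thick, tip tapered over 4 mm; z up the shaft). At home it is 18 mm below the rail's top and the flange under the knob rests on the blue carriage. Raised over 18 mm it is clear of the rail, over 43 mm out of the carriage too; raised 20 to 27 mm the carriage can be moved along by it. Spring balls in the carriage snap into its groove at home and else hold it lightly.
- start_hole (a point): Centre of the mouth, at the rail's top, of the rail hole that the pin is in at the start (y = -15 mm).
- green_hole (a point): Centre of the mouth, at the rail's top, of the rail hole beside the green tag: the wanted one. The tags, upright plates 18 mm wide and 17 mm high on the board's robot side, 25 mm from the rail's middle, are one green and two white, one beside each of the holes at y = -40, -65, -90 mm.
- log_mid (a point): Centre of the grey cheese log, 42 mm wide, 38 mm high, 144 mm long along its y, lying along the board's y in the trough: two walls 50 mm apart inside, tops 33 mm and floor 20 mm above the table, from y = -110 to +170 mm.
- log_front (a point): Centre of the log's end (-y) towards the stop.
- log_back (a point): Centre of the log's other end (+y), to push on; the trough is open behind it, but low cheese wheels 35 mm high stand on the table past the board's end.
- drum_mid (a point): Centre of a loose white drum cheese, 62 mm wide and 72 mm high: a bystander.
- brick_mid (a point): Centre of a loose grey truncated-pyramid cheese, 57 x 63 x 54 mm: a bystander.
- half_mid (a point): Centre of a loose half wheel of cheese, 74 x 146 x 36 mm: a bystander.
- card_foot (a point): Centre of the round foot (42 mm) of a loose black price card stand, 106 mm high: a bystander.

How it is judged:
By the outcome, as a careful person would: the job done as asked, in the order asked, and still so for the second after the job is handed in, with the robot touching nothing.
It also fails if it takes over 48 s, if anything falls off the work surface, if the arm or the gripper's body presses on something with over 40 N, if the wrist force passes 120 N, or if a joint passes its speed limit or range.

### The arm

A 7-joint arm with a two-finger parallel gripper is mounted at the origin on a cart in front of the work surface, level with it; the furniture and walls round the work are solid. World frame = base frame: x ahead of the robot, y to its left, z up, the work surface at z = 0. Lengths are in m, angles in degrees, forces in N, time in s.
With the tool pointing down it reaches from about 0.35 to 0.9 m from the base axis. Payload 8.1 kg.
Tool frame: the origin (TCP) lies between the finger pads; the fingertips stand 19 mm ahead of it and the grasp point (between the pads) is the TCP; z points along the fingers, y is the line along which they close (so a half turn about z gives the same grasp; the last joint's range is limited). The gripper opens to 85 mm and grips with 20 to 120 N. Pads are 22 mm wide; open, the fingers measure 114 mm over their backs; the gripper's body (76 mm by 85 mm) begins 54 mm behind the grasp point. The pads swing forward as they close: fully open they stand 13 mm farther back than shut.
Start: joints at [65.34, 24.895, 1.432, 90.138, -0.665, 64.973, -4.303], TCP at [0.201, -0.592, 0.25] pointing down, gripper open.
Joint ranges: [-149.89, 149.89], [-25.12, 119.58], [-72.63, 75.52], [4.76, 147.25], [-75.54, 255.54], [6.69, 114.76], [-157.13, 157.13]. Speed limits (degrees/s): [127.2, 127.2, 172.46, 172.46, 180, 180, 180].

### API

Orientations are given as [roll, pitch, yaw] about the fixed x, y, z axes, in that order (R = Rz(yaw) Ry(pitch) Rx(roll)).
In Python, from bench import r gives the robot as it stands.
- The arm moves only by the tool send_rows, never from a script. Its argument "moves" is a list of rows, each a list of 3 entries, a list of its own where there are three numbers: the turn, a rotation vector about the tool's x, y, z in degrees, then the shift along the tool's x, y, z in m, then the closure in counts, from 0 (fully open) to 255 (shut). In form: [[[wx, wy, wz], [tx, ty, tz], gripper], ...]. A call has 1 to 20 rows; each row is the pose to reach, as a shift and turn from the pose commanded when the call began, along the tool's axes at that moment; what a row does not reach only later rows make up. A row lasts 1/12 s, in which the tool goes at most 41.7 mm and 7.16 degrees, less where a joint would pass 70% of its speed; a pose out of reach is approached as far as the arm can. A call with a gripper value outside its range is refused whole. The fingers move at their own pace and stop on an object; "newtons" is the grip in N (left out, the last holds). Time passes only in rows, so rows that repeat a pose let the fingers close. It gives the time, the measured TCP pose, the force, the opening and the grip force at its end, in the units of the state.
- r.sense(): the state, without advancing time (a new reading comes with each control period).
- r.capture(name): name is "side" or "top" or "wrist"; returns (picture, depth): 480x640x3 uint8, red, green, blue; 480x640 float32, m along the optical axis (not along the pixel's ray), 0 where there is no reading.
- r.camera_params(name): a dict with "camera_matrix" (3x3 intrinsics, pixels), "cam_to_world" (4x4, takes a point from camera to world coordinates). Camera axes: x right, y down, z forward; pixel columns grow to the right and rows downward; lengths in m; the calibration is good to about 2 mm. A picture is of the moment at which its call begins: read the wrist's pose just before it. camera_params takes no time and is no camera call; for the wrist camera it gives the pose at the moment of the call.
- r.job_done(): hands the job in; it is judged then, once.
The state is a dict: "time": time; "qpos": joint angles; "dq": joint speeds; "joint_efforts": joint torques, N m; "tool_pos": TCP position; "eef_rot": TCP orientation; "ft_force": force on the tool from outside, world axes, zero at the start; "wrist_torque": the same for the moment, N m; "grip_width": finger opening in m; "grip_force": force on a finger pad.
Only numpy, scipy, OpenCV 4.12 (cv2) and the standard library are available. Lean on these libraries where they do the work, as an engineer would, in place of code of your own. Each camera call takes 0.05 s, during which the arm holds its last target. There are 200 camera calls.

## Working session

There is one attempt and no reset: what is moved stays moved. The work goes in short steps, Python scripts to look and compute and a tool call to move; the robot and the scene stay as the last step left them, time stands still between calls to the robot, and variables do not carry over. Pictures are saved under pics/ and viewed, at most 10 in all, crops included, and the job is handed in when it is done.

Besides the shell and the picture viewer there is one more tool, called by a JSON object that holds its "op" and its "data". send_rows: Moves the arm, as the interface text tells. Its arguments: {"type":"object","properties":{"moves":{"type":"array"},"newtons":{"type":"number"}},"required":["moves"]}

```bash
mkdir -p pics
python3 - <<'E'
from bench import r
import cv2,numpy as np
print(r.sense())
for n in("side","top"):
    p,d=r.capture(n); cv2.imwrite(f"pics/{n}0.png",p[:,:,::-1]); np.savez(f"{n}0.npz",p=p,d=d,**r.camera_params(n))
    c=r.camera_params(n);print(n,c["camera_matrix"].round(1).tolist(),c["cam_to_world"].round(3).tolist())
E
```

```text
{'time': 0.0, 'qpos': array([65.34322611, 24.93737039,  1.4313406 , 90.18965251, -0.66453601,
       64.97190166, -4.30437271]), 'dq': array([-0.00711285,  0.03700659,  0.0631279 ,  0.0504246 , -0.03803728,
       -0.07421235, -0.01009767]), 'joint_efforts': array([ 1.22311099e-03, -6.70481014e+01,  1.02518465e+00, -3.16210520e+01,
        1.53188483e-02,  1.26013419e-02,  6.36981804e-05]), 'tool_pos': array([ 0.20098293, -0.59130433,  0.24951235]), 'eef_rot': array([-1.79909788e+02,  8.54707965e-03,  1.87723603e+01]), 'ft_force': array([-0.09649399,  0.29494408,  1.04524875]), 'wrist_torque': array([-0.00326419,  0.04589198,  0.05396577]), 'grip_force': 0.0, 'grip_width': 0.08575032639064632}
side [[552.9, 0.0, 326.0], [0.0, 552.9, 239.3], [0.0, 0.0, 1.0]] [[0.968, -0.137, 0.21, 0.379], [-0.249, -0.438, 0.864, -1.195], [-0.026, -0.889, -0.458, 0.665], [0.0, 0.0, 0.0, 1.0]]
top [[514.3, 0.0, 314.4], [0.0, 514.3, 241.8], [0.0, 0.0, 1.0]] [[0.025, -0.998, 0.052, 0.571], [-1.0, -0.025, -0.0, -0.107], [0.001, -0.052, -0.999, 1.361], [0.0, 0.0, 0.0, 1.0]]
```

View pics/top0.png

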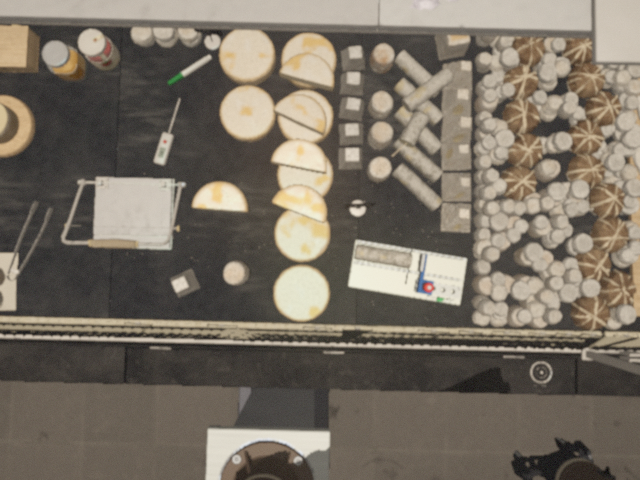

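View pics/side0.png

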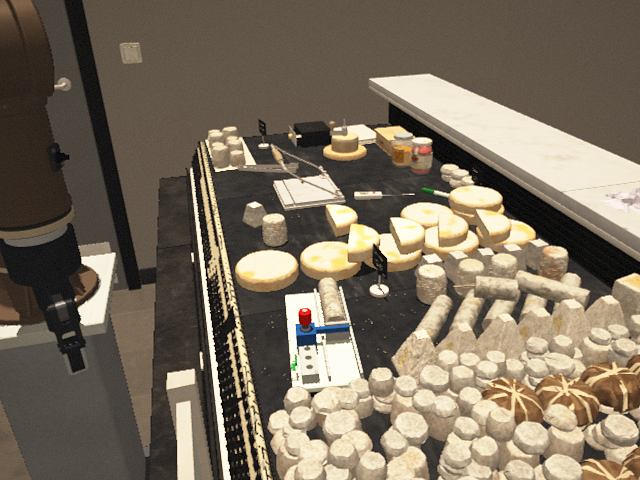

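The top view shows the board at about (350–467, 240–305), with the red knob at (428,287), the green tag at (440,299) and the log at (355–410, 255). The side view shows the knob at (305,317) and the green tag near (294,364).

```bash
cat > h.py <<'E'
import numpy as np,cv2
def ray(K,T,u,v,z):
    d=T[:3,:3]@np.linalg.solve(K,[u,v,1.]); return T[:3,3]+d*(z-T[2,3])/d[2]
def tri(rays):
    A=0;b=0
    for K,T,u,v in rays:
        d=T[:3,:3]@np.linalg.solve(K,[u,v,1.]);d/=np.linalg.norm(d);M=np.eye(3)-np.outer(d,d);A=A+M;b=b+M@T[:3,3]
    return np.linalg.solve(A,b)
def mask(p,c):
    h=cv2.cvtColor(p,cv2.COLOR_RGB2HSV).astype(int);H,S,V=h[...,0],h[...,1],h[...,2]
    return {'red':((H<8)|(H>172))&(S>150)&(V>80),'green':(H>45)&(H<85)&(S>110)&(V>50),'blue':(H>100)&(H<125)&(S>130)&(V>50),'white':(S<60)&(V>150)}[c].astype(np.uint8)
def blobs(p,c,a=5):
    n,l,s,ce=cv2.connectedComponentsWithStats(mask(p,c)); return [(s[i].tolist(),ce[i].round(2).tolist()) for i in range(1,n) if s[i,4]>=a]
E
python3 - <<'E'
from h import *
D={n:np.load(n+'0.npz') for n in('top','side')}
for n,d in D.items():
    for c in('red','green','blue'): print(n,c,blobs(d['p'],c))
d=D['top'];K,T=d['camera_matrix'],d['cam_to_world']
m=mask(d['p'],'white');m[:235]=0;m[310:]=0;m[:,:345]=0;m[:,470:]=0
m=cv2.morphologyEx(m,cv2.MORPH_OPEN,np.ones((2,2),np.uint8))
pts=cv2.findNonZero(m);rc=cv2.minAreaRect(pts);bx=cv2.boxPoints(rc);print(rc)
for q in bx:print(q,ray(K,T,*q,0.02))
cv2.imwrite('pics/crop.png',np.vstack([cv2.resize(d['p'][232:312,342:475],None,fx=5,fy=5,interpolation=cv2.INTER_CUBIC)[:,:,::-1]]))
d=D['side'];cv2.imwrite('pics/crop2.png',cv2.resize(d['p'][270:400,270:370],None,fx=4.6,fy=4.6,interpolation=cv2.INTER_CUBIC)[:,:,::-1])
a=cv2.imread('pics/crop.png');b=cv2.imread('pics/crop2.png')
E
```

```text
top red [([424, 284, 5, 6, 15], [425.27, 286.07])]
top green [([168, 74, 14, 11, 69], [174.62, 78.91])]
top blue []
side red [([419, 147, 12, 6, 41], [424.2, 148.93]), ([412, 157, 6, 4, 14], [414.21, 158.64]), ([299, 308, 12, 18, 174], [304.65, 316.86])]
side green [([422, 187, 12, 8, 52], [427.6, 190.29]), ([292, 357, 5, 13, 35], [294.26, 363.54])]
side blue [([296, 323, 53, 23, 536], [315.59, 332.87])]
((408.2569274902344, 272.9870300292969), (114.38143920898438, 48.43865203857422), 9.637537956237793)
[347.8187  287.28998] [ 0.52462128 -0.19757833  0.02      ]
[355.928   239.53496] [ 0.64947035 -0.21609329  0.02      ]
[468.69516 258.68408] [ 0.60678885 -0.51118668  0.02      ]
[460.58585 306.4391 ] [ 0.48234991 -0.49126612  0.02      ]
```

View pics/crop.png

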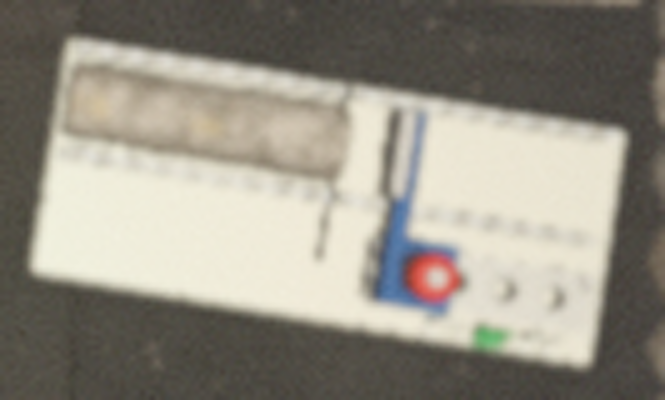

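```bash
cat >> h.py <<'E'
yaw=np.radians(-8.2);R=np.array([[np.cos(yaw),-np.sin(yaw)],[np.sin(yaw),np.cos(yaw)]])
O=np.array([0.5718,-0.3826])
def tob(w): return (R.T@(np.asarray(w)[:2]-O)*1000).round(1)
def tow(b): return O+R@(np.array(b)/1000)
E
python3 - <<'E'
from h import *
D={n:np.load(n+'0.npz') for n in('top','side')}
K,T=D['top']['camera_matrix'],D['top']['cam_to_world'];k,t=D['side']['camera_matrix'],D['side']['cam_to_world']
P=tri([(K,T,428.5,287.3),(k,t,304.65,316.86)]);print('knob',P,tob(P))
P=tri([(K,T,440,299.4),(k,t,294.3,363.5)]);print('tag',P,tob(P))
c=lambda x,y:(x/5+342-.4,y/5+232-.4)
for n,q,z in [('knobtop',(436,278),.104),('green',(490,338),.035),('h1',(508,290),.04),('h2',(555,297),.04),('logfront-top',(348,145),.058),('logback',(68,105),.058),('face',(398,152),.062)]:
    w=ray(K,T,*c(*q),z);print(n,w.round(4),tob(w))
for b in [(-40,-15),(-40,-40),(-40,-65),(-40,-90)]:print(b,tow(b).round(4))
E
```

```text
knob [ 0.53136461 -0.39168779  0.08952216] [-38.7 -14.8]
tag [ 0.49951981 -0.43604978  0.026332  ] [-63.9 -63.2]
knobtop [ 0.5326 -0.3893  0.104 ] [-37.8 -12.2]
green [ 0.5005 -0.4329  0.035 ] [-63.4 -59.9]
h1 [ 0.5255 -0.4406  0.04  ] [-37.6 -64. ]
h2 [ 0.5225 -0.4647  0.04  ] [-37.1 -88.3]
logfront-top [ 0.5973 -0.3541  0.058 ] [21.2 31.8]
logback [ 0.614  -0.2119  0.058 ] [ 17.4 175. ]
face [ 0.5943 -0.3787  0.062 ] [21.7  7.1]
(-40, -15) [ 0.5301 -0.3917]
(-40, -40) [ 0.5265 -0.4165]
(-40, -65) [ 0.5229 -0.4412]
(-40, -90) [ 0.5194 -0.466 ]
```

View pics/crop2.png

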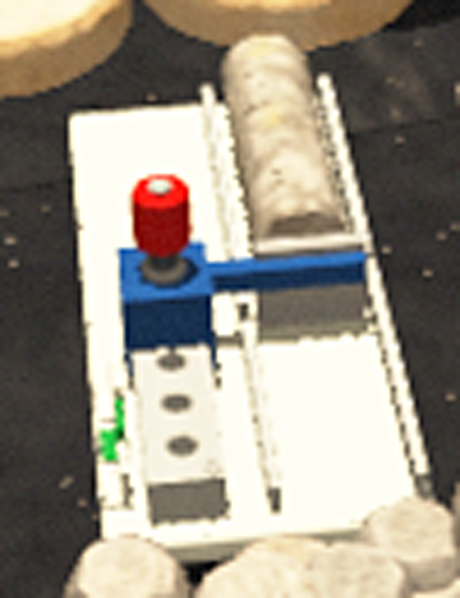

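The oblique crop shows the green tag at (110,430), beside the middle free hole. It triangulates to board y ≈ -63 mm, so the hole is y = -65 mm and the stop must travel 50 mm. The knob is at world (0.5305, -0.392). I'll move above it.

{"op": "send_rows", "data": {"moves": [[[0,0,2],[0.02,-0.004,0.003],0],[[0,0,5],[0.05,-0.011,0.007],0],[[0,0,8],[0.09,-0.02,0.012],0],[[0,0,11],[0.13,-0.029,0.018],0],[[0,0,14],[0.17,-0.038,0.023],0],[[0,0,17],[0.21,-0.047,0.028],0],[[0,0,20],[0.25,-0.055,0.033],0],[[0,0,22],[0.29,-0.064,0.038],0],[[0,0,24],[0.33,-0.073,0.044],0],[[0,0,26],[0.36,-0.08,0.048],0],[[0,0,27],[0.376,-0.083,0.05],0],[[0,0,27],[0.376,-0.083,0.05],0],[[0,0,27],[0.376,-0.083,0.05],0],[[0,0,27],[0.376,-0.083,0.05],0]]}}

```text
time: 1.27
tool_pos: [0.5294, -0.393, 0.2]
eef_rot: [180.0, 0.1, -8.3]
ft_force: [-0.3, -0.5, 0.7]
grip_width: 0.0854
grip_force: 0.0
```

Run:
```python
from h import *
from bench import r
s=r.sense();print(s['time'],s['tool_pos'],s['eef_rot'],s['ft_force'])
c=r.camera_params('wrist');p,d=r.capture('wrist');cv2.imwrite('pics/w1.png',p[:,:,::-1])
K,T=c['camera_matrix'],c['cam_to_world'];print(T.round(3).tolist())
np.savez('w1.npz',p=p,d=d,**c)
for col in('red','green','blue'):
    for b in blobs(p,col,60):
        w=ray(K,T,*b[1],{'red':.0915,'green':.03,'blue':.065}[col]);print(col,b,w.round(4),tob(w))
```

```text
1.2667 [ 0.52935194 -0.3930125   0.20004488] [ 1.79963062e+02  6.68008002e-02 -8.26120703e+00] [-0.319734   -0.48929507  0.65354966]
[[-0.144, -0.952, -0.269, 0.597], [-0.99, 0.138, 0.038, -0.404], [0.001, 0.272, -0.962, 0.322], [0.0, 0.0, 0.0, 1.0]]
red ([289, 219, 40, 47, 1195], [309.08, 240.99]) [ 0.5326 -0.3905  0.0915] [-37.7 -13.4]
green ([365, 243, 24, 11, 227], [376.33, 247.78]) [ 0.503  -0.4361  0.03  ] [-60.5 -62.8]
blue ([284, 100, 53, 156, 2015], [305.28, 192.52]) [ 0.5572 -0.3914  0.065 ] [-13.2 -10.7]
```

View pics/w1.png

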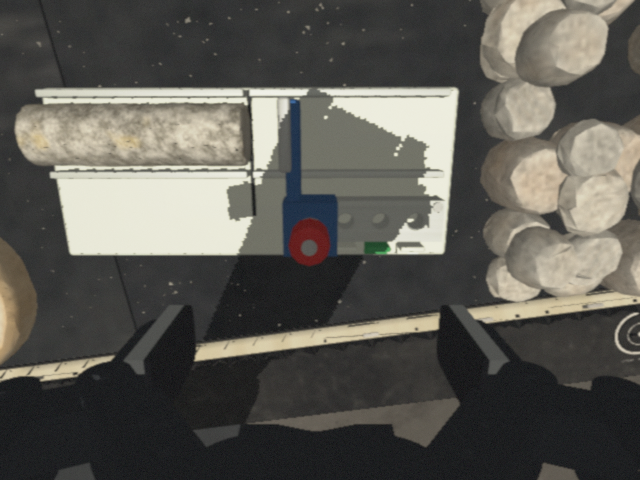

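The wrist view confirms it: green tag at (376,248), beside the middle free hole at (379,220), with the knob at (309,242). Next I go down, grip gently and read the force.

{"op": "send_rows", "data": {"moves": [[[0,0,0],[0.002,-0.002,0.015],0],[[0,0,0],[0.002,-0.002,0.04],0],[[0,0,0],[0.002,-0.002,0.065],0],[[0,0,0],[0.002,-0.002,0.09],0],[[0,0,0],[0.002,-0.002,0.102],0],[[0,0,0],[0.002,-0.002,0.107],0],[[0,0,0],[0.002,-0.002,0.107],0],[[0,0,0],[0.002,-0.002,0.107],60],[[0,0,0],[0.002,-0.002,0.107],120],[[0,0,0],[0.002,-0.002,0.107],170],[[0,0,0],[0.002,-0.002,0.107],255],[[0,0,0],[0.002,-0.002,0.107],255],[[0,0,0],[0.002,-0.002,0.107],255],[[0,0,0],[0.002,-0.002,0.107],255],[[0,0,0],[0.002,-0.002,0.107],255]], "newtons": 30}}

```text
time: 2.57
tool_pos: [0.5332, -0.3905, 0.094]
eef_rot: [180.0, -0.1, -8.2]
ft_force: [-0.3, 1.0, 6.1]
grip_width: 0.0232
grip_force: 29.3
```

{"op": "send_rows", "data": {"moves": [[[0,0,0],[0,0,0],255],[[0,0,0],[0,0,0],255],[[0,0,0],[0,0,-0.003],255],[[0,0,0],[0,0,-0.006],255],[[0,0,0],[0,0,-0.009],255],[[0,0,0],[0,0,-0.012],255],[[0,0,0],[0,0,-0.015],255],[[0,0,0],[0,0,-0.018],255],[[0,0,0],[0,0,-0.021],255],[[0,0,0],[0,0,-0.0235],255],[[0,0,0],[0,0,-0.0235],255],[[0,0,0],[0,0,-0.0235],255]], "newtons": 60}}

```text
time: 3.57
tool_pos: [0.5332, -0.391, 0.1179]
eef_rot: [179.9, -0.1, -8.2]
ft_force: [-0.9, -0.2, 3.0]
grip_width: 0.0216
grip_force: 60.0
```

Run:
```python
from h import *
from bench import r
s=r.sense();print(s['time'],s['tool_pos'],s['ft_force'])
ps=[]
for n in('side','wrist'):
    c=r.camera_params(n);p,d=r.capture(n)
    for b in blobs(p,'red',20):print(n,b)
    for b in blobs(p,'blue',40):print(n,'blue',b)
    ps.append(p)
a=cv2.resize(ps[0][270:400,250:380],(400,400),interpolation=cv2.INTER_CUBIC);b=cv2.resize(ps[1][60:300,200:440],(400,400))
cv2.imwrite('pics/l1.png',np.hstack([a,b])[:,:,::-1])
```

```text
3.5667 [ 0.53321811 -0.39098668  0.11791534] [-0.9077854  -0.20470214  3.00292412]
side ([419, 147, 12, 5, 32], [424.94, 148.5])
side blue ([296, 323, 53, 23, 555], [314.75, 332.65])
wrist ([281, 292, 70, 91, 4349], [315.72, 335.25])
wrist blue ([275, 97, 77, 208, 5184], [306.87, 231.95])
```

View pics/l1.png

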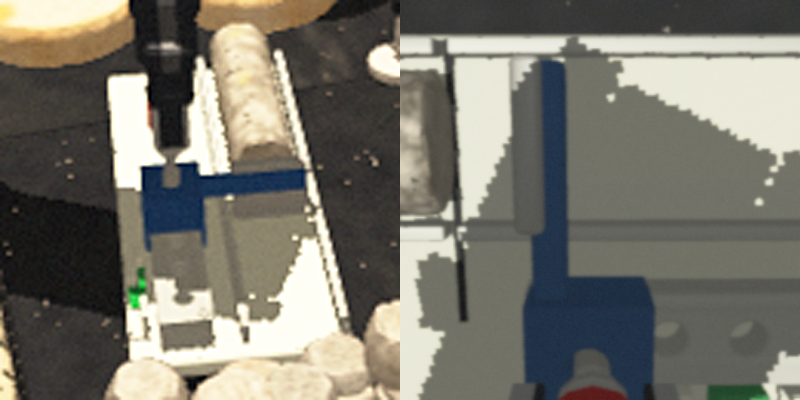

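The pin is raised about 24 mm: its shaft shows above the carriage at (170,165), and the hand holds the knob. Next I slide 50 mm along tool +y.

{"op": "send_rows", "data": {"moves": [[[0,0,0],[0,0.002,0],255],[[0,0,0],[0,0.006,0],255],[[0,0,0],[0,0.011,0],255],[[0,0,0],[0,0.016,0],255],[[0,0,0],[0,0.021,0],255],[[0,0,0],[0,0.026,0],255],[[0,0,0],[0,0.031,0],255],[[0,0,0],[0,0.036,0],255],[[0,0,0],[0,0.041,0],255],[[0,0,0],[0,0.046,0],255],[[0,0,0],[0,0.049,0],255],[[0,0,0],[0,0.05,0],255],[[0,0,0],[0,0.05,0],255],[[0,0,0],[0,0.05,0],255]]}}

```text
time: 4.83
tool_pos: [0.5256, -0.4409, 0.117]
eef_rot: [179.9, -0.0, -8.3]
ft_force: [1.4, -0.8, 4.0]
grip_width: 0.0221
grip_force: 60.2
```

Run:
```python
from h import *
from bench import r
s=r.sense();print(s['time'],s['tool_pos'],s['eef_rot'],s['ft_force'],s['wrist_torque'])
print(np.linalg.norm(s['tool_pos'][:2]-[.53322,-.39099]), R.T@(s['tool_pos'][:2]-[.53322,-.39099]))
```

```text
4.8333 [ 0.52561066 -0.44088001  0.11704113] [ 1.79933520e+02 -4.30369574e-02 -8.25080503e+00] [ 1.42034454 -0.8021711   4.00912988] [-0.14030701 -0.19145325 -0.02811328]
0.050466972682551396 [-0.00041578 -0.05046526]
```

{"op": "send_rows", "data": {"moves": [[[0,0,0],[0,-0.0005,0.002],255],[[0,0,0],[0,-0.0005,0.004],255],[[0,0,0],[0,-0.0005,0.006],255],[[0,0,0],[0,-0.0005,0.008],255],[[0,0,0],[0,-0.0005,0.01],255],[[0,0,0],[0,-0.0005,0.012],255],[[0,0,0],[0,-0.0005,0.012],255]]}}

```text
time: 5.42
tool_pos: [0.5254, -0.4392, 0.104]
eef_rot: [-180.0, 0.0, -8.2]
ft_force: [2.5, -2.5, -1.7]
grip_width: 0.0224
grip_force: 59.6
```

{"op": "send_rows", "data": {"moves": [[[0,0,0],[0,0,0.002],255],[[0,0,0],[0,0,0.004],255],[[0,0,0],[0,0,0.006],255],[[0,0,0],[0,0,0.008],255],[[0,0,0],[0,0,0.01],255],[[0,0,0],[0,0,0.0115],255],[[0,0,0],[0,0,0.0125],255],[[0,0,0],[0,0,0.0125],255],[[0,0,0],[0,0,0.0125],255]]}}

```text
time: 6.17
tool_pos: [0.5258, -0.4399, 0.094]
eef_rot: [179.9, -0.1, -8.2]
ft_force: [-2.8, 1.9, 15.7]
grip_width: 0.0224
grip_force: 61.7
```

{"op": "send_rows", "data": {"moves": [[[0,0,0],[0,0,0.001],255],[[0,0,0],[0,0,0.002],255],[[0,0,0],[0,0,0.002],255],[[0,0,0],[0,0,0.0],255],[[0,0,0],[0,0,-0.001],255],[[0,0,0],[0,0,-0.001],255]]}}

```text
time: 6.67
tool_pos: [0.5257, -0.4403, 0.0941]
eef_rot: [179.9, -0.1, -8.2]
ft_force: [-0.9, -0.6, 11.5]
grip_width: 0.0225
grip_force: 60.8
```

{"op": "send_rows", "data": {"moves": [[[0,0,0],[0,0,0],120],[[0,0,0],[0,0,0],60],[[0,0,0],[0,0,0],0],[[0,0,0],[0,0,0],0],[[0,0,0],[0,0,0],0],[[0,0,0],[0,0,0],0],[[0,0,0],[0,0,-0.01],0],[[0,0,0],[0,0,-0.035],0],[[0,0,0],[0,0,-0.07],0],[[0,0,0],[0,0,-0.1],0],[[0,0,0],[0,0,-0.115],0],[[0,0,0],[0,0,-0.12],0],[[0,0,0],[0,0,-0.12],0]], "newtons": 20}}

```text
time: 7.75
tool_pos: [0.5263, -0.4399, 0.2155]
eef_rot: [179.9, -0.2, -8.2]
ft_force: [0.1, -0.2, 0.1]
grip_width: 0.0857
grip_force: 0.0
```

Run:
```python
from h import *
from bench import r
s=r.sense();print(s['time'],s['tool_pos'],s['eef_rot'],s['ft_force'])
ps=[];C={}
for n in('side','wrist'):
    c=r.camera_params(n);p,d=r.capture(n);C[n]=(c['camera_matrix'],c['cam_to_world'])
    for b in blobs(p,'red',60):print(n,b)
    for b in blobs(p,'blue',100):print(n,'blue',b)
    ps.append(p);np.savez(n+'2.npz',p=p,d=d,**c)
a=cv2.resize(ps[0][270:400,250:380],(400,400),interpolation=cv2.INTER_CUBIC);b=cv2.resize(ps[1][60:300,0:240],(400,400))
a=cv2.resize(a,(400,480))
cv2.imwrite('pics/l2.png',np.hstack([a[:,:300],cv2.resize(ps[1][:320],(500,250))]) if 0 else np.vstack([np.hstack([a[:330],b[:330]]),np.zeros((2,800,3),np.uint8)])[:,:,::-1])
rb=[b for b in blobs(ps[0],'red',60) if b[1][1]>200][0][1];wb=max(blobs(ps[1],'red',60),key=lambda b:b[0][4])[1]
P=tri([(*C['side'],*rb),(*C['wrist'],*wb)]);print('knob',P,tob(P))
```

```text
7.75 [ 0.52627717 -0.43990666  0.21548111] [ 1.79912247e+02 -1.68025856e-01 -8.22428463e+00] [ 0.09360614 -0.24201393  0.08973687]
side ([301, 325, 13, 19, 192], [306.8, 334.41])
side blue ([298, 340, 55, 26, 590], [318.05, 350.87])
wrist ([298, 220, 38, 43, 1053], [316.8, 239.89])
wrist blue ([293, 107, 50, 148, 1769], [313.11, 195.15])
knob [ 0.52396946 -0.44070113  0.08764107] [-39.1 -64.3]
```

View pics/l2.png

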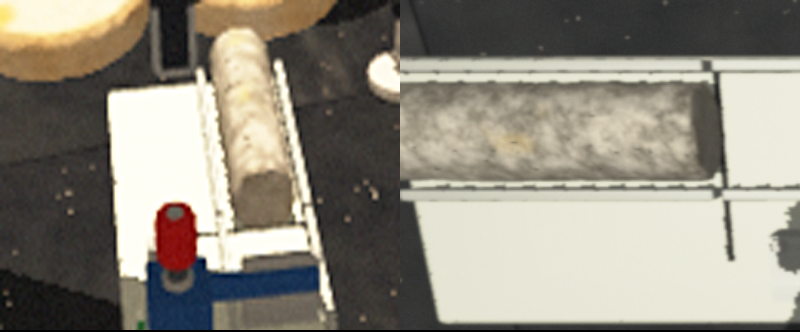

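The pin reads as home: the flange sits on the carriage in the side crop at (177,280), and the knob has shifted 49.5 mm. The log still lies in the trough with its front end short of the stop. I close the fingers, move behind the log and descend.

{"op": "send_rows", "data": {"moves": [[[0,0,0],[0.004,-0.015,0],255],[[0,0,0],[0.01,-0.045,0],255],[[0,0,0],[0.017,-0.08,0],255],[[0,0,0],[0.025,-0.115,0],255],[[0,0,0],[0.032,-0.15,0],255],[[0,0,0],[0.04,-0.185,0],255],[[0,0,0],[0.047,-0.22,0],255],[[0,0,0],[0.053,-0.25,0],255],[[0,0,0],[0.057,-0.265,0],255],[[0,0,0],[0.058,-0.269,0],255],[[0,0,0],[0.058,-0.269,0],255],[[0,0,0],[0.058,-0.269,0],255]]}}

```text
time: 8.85
tool_pos: [0.6208, -0.1829, 0.2126]
eef_rot: [179.9, 0.1, -8.3]
ft_force: [0.6, 0.1, -0.5]
grip_width: -0.0001
grip_force: 0.0
```

Run:
```python
from h import *
from bench import r
s=r.sense();print(s['time'],s['tool_pos'],tob(s['tool_pos']),s['eef_rot'],s['grip_width'])
ps=[]
for n in('wrist','side'):
    p,d=r.capture(n);ps.append(p)
a=cv2.resize(ps[0],(480,360));b=cv2.resize(ps[1][170:410,220:433],(320,360))
cv2.imwrite('pics/l3.png',np.hstack([a,b])[:,:,::-1])
c=r.camera_params('wrist');K,T=c['camera_matrix'],c['cam_to_world']
for by in (160,170,175,180,205,220):
    w=np.append(tow((20,by)),.058);q=K@(T[:3,:3].T@(w-T[:3,3]));print(by,(q[:2]/q[2]*.75).round(0))
```

```text
8.85 [ 0.62075038 -0.18293125  0.21261369] [ 20.  204.6] [ 1.79932844e+02  7.78969308e-02 -8.29458654e+00] -0.00010042504464896026
160 [282. 170.]
170 [272. 170.]
175 [266. 170.]
180 [261. 170.]
205 [234. 170.]
220 [218. 170.]
```

View pics/l3.png

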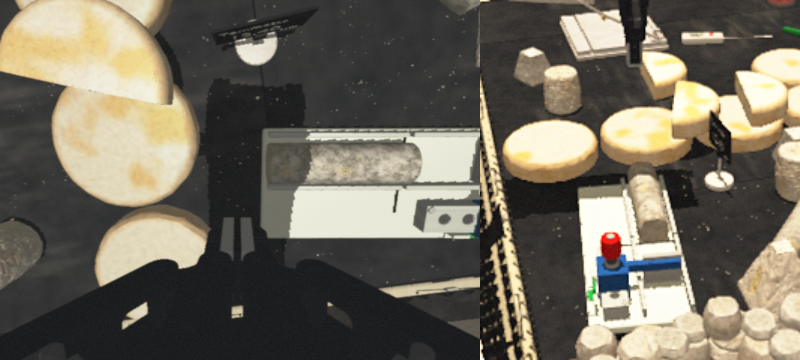

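The wrist view shows the log's back end at (268,163), about board y 174. The closed fingers are behind it, clear of the wheel edge (198,130), and the card (257,45) is well away. I descend and then advance.

{"op": "send_rows", "data": {"moves": [[[0,0,0],[0.002,0,0.015],255],[[0,0,0],[0.002,0,0.045],255],[[0,0,0],[0.002,0,0.08],255],[[0,0,0],[0.002,0,0.115],255],[[0,0,0],[0.002,0,0.14],255],[[0,0,0],[0.002,0,0.152],255],[[0,0,0],[0.002,0,0.156],255],[[0,0,0],[0.002,0,0.156],255],[[0,0,0],[0.002,0.004,0.156],255],[[0,0,0],[0.002,0.008,0.156],255],[[0,0,0],[0.002,0.012,0.156],255],[[0,0,0],[0.002,0.016,0.156],255],[[0,0,0],[0.002,0.02,0.156],255],[[0,0,0],[0.002,0.02,0.156],255]]}}

```text
time: 10.12
tool_pos: [0.6209, -0.2024, 0.058]
eef_rot: [180.0, -0.1, -8.3]
ft_force: [-0.3, -0.2, -0.6]
grip_width: 0.0
grip_force: 0.0
```

{"op": "send_rows", "data": {"moves": [[[0,0,0],[0,0.004,0],255],[[0,0,0],[0,0.008,0],255],[[0,0,0],[0,0.012,0],255],[[0,0,0],[0,0.016,0],255],[[0,0,0],[0,0.02,0],255],[[0,0,0],[0,0.024,0],255],[[0,0,0],[0,0.028,0],255],[[0,0,0],[0,0.032,0],255],[[0,0,0],[0,0.036,0],255],[[0,0,0],[0,0.04,0],255],[[0,0,0],[0,0.044,0],255],[[0,0,0],[0,0.048,0],255],[[0,0,0],[0,0.052,0],255],[[0,0,0],[0,0.056,0],255],[[0,0,0],[0,0.06,0],255],[[0,0,0],[0,0.06,0],255]]}}

```text
time: 11.45
tool_pos: [0.6116, -0.2626, 0.0573]
eef_rot: [179.9, 0.0, -8.3]
ft_force: [0.8, 0.5, 0.4]
grip_width: -0.0003
grip_force: 0.3
```

Run:
```python
from h import *
from bench import r
s=r.sense();print(s['time'],s['tool_pos'],tob(s['tool_pos']),s['ft_force'])
ps=[]
for n in('wrist','side'):
    p,d=r.capture(n);ps.append(p)
a=cv2.resize(ps[0],(480,360));b=cv2.resize(ps[1][270:400,250:366],(320,360))
cv2.imwrite('pics/l4.png',np.hstack([a,b])[:,:,::-1])
```

```text
11.45 [ 0.61164174 -0.26259196  0.05727434] [ 22.3 124.5] [0.81763373 0.51306387 0.39536309]
```

View pics/l4.png

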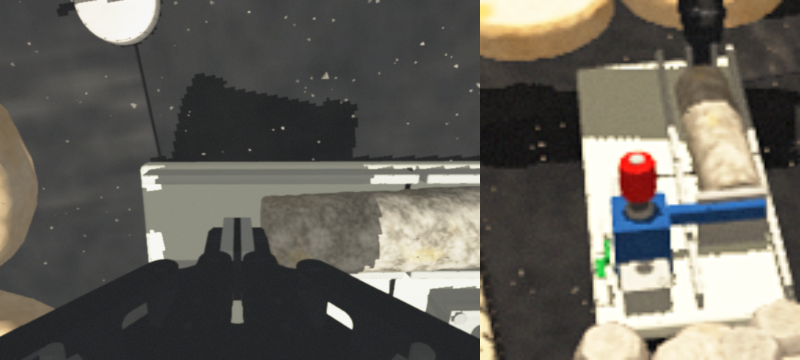

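The log has moved (back end near (262,230)) and its front is close to the stop. I continue slowly, watching the force.

{"op": "send_rows", "data": {"moves": [[[0,0,0],[0,0.0015,0],255],[[0,0,0],[0,0.003,0],255],[[0,0,0],[0,0.0045,0],255],[[0,0,0],[0,0.006,0],255],[[0,0,0],[0,0.0075,0],255],[[0,0,0],[0,0.009,0],255],[[0,0,0],[0,0.009,0],255]]}}

```text
time: 12.13
tool_pos: [0.6106, -0.2705, 0.0573]
eef_rot: [180.0, 0.0, -8.3]
ft_force: [-0.3, 1.0, -0.5]
grip_width: 0.0001
grip_force: 0.1
```

{"op": "send_rows", "data": {"moves": [[[0,0,0],[0,0.001,0],255],[[0,0,0],[0,0.002,0],255],[[0,0,0],[0,0.003,0],255],[[0,0,0],[0,0.003,0],255]]}}

```text
time: 12.47
tool_pos: [0.6103, -0.2731, 0.0573]
eef_rot: [180.0, -0.0, -8.2]
ft_force: [-0.2, 0.3, -0.8]
grip_width: -0.0002
grip_force: 0.4
```

{"op": "send_rows", "data": {"moves": [[[0,0,0],[0,0.001,0],255],[[0,0,0],[0,0.002,0],255],[[0,0,0],[0,0.003,0],255],[[0,0,0],[0,0.003,0],255]]}}

```text
time: 12.8
tool_pos: [0.6103, -0.2746, 0.0573]
eef_rot: [-179.9, -0.0, -8.2]
ft_force: [1.0, 5.5, -0.0]
grip_width: -0.0
grip_force: 2.4
```

{"op": "send_rows", "data": {"moves": [[[0,0,0],[0,0.001,0],255],[[0,0,0],[0,0.002,0],255],[[0,0,0],[0,0.002,0],255]]}}

```text
time: 13.05
tool_pos: [0.6104, -0.275, 0.0573]
eef_rot: [-179.8, 0.0, -8.1]
ft_force: [0.8, 9.8, 0.2]
grip_width: -0.0002
grip_force: 4.5
```

The force has risen to 10 N with almost no motion, so the log rests on the stop. I back off and lift.

{"op": "send_rows", "data": {"moves": [[[0,0,0],[0,-0.002,0],255],[[0,0,0],[0,-0.006,0],255],[[0,0,0],[0,-0.012,0],255],[[0,0,0],[0,-0.02,0],255],[[0,0,0],[0,-0.025,0],255],[[0,0,0],[0,-0.025,-0.02],255],[[0,0,0],[0,-0.025,-0.055],255],[[0,0,0],[0,-0.025,-0.09],255],[[0,0,0],[0,-0.025,-0.125],255],[[0,0,0],[0,-0.025,-0.16],255],[[0,0,0],[0,-0.025,-0.18],255],[[0,0,0],[0,-0.025,-0.18],255],[[0,0,0],[0,-0.025,-0.18],255]]}}

```text
time: 14.13
tool_pos: [0.6139, -0.2529, 0.2388]
eef_rot: [180.0, -0.2, -8.2]
ft_force: [0.3, 0.3, -0.5]
grip_width: -0.0005
grip_force: 0.0
```

Run:
```python
from h import *
from bench import r
s=r.sense();print(s['time'],s['tool_pos'],s['ft_force'])
ps=[]
for n in('wrist','side'):
    p,d=r.capture(n);ps.append(p)
    print(n,[b for b in blobs(p,'red',60)])
a=cv2.resize(ps[0],(480,360));b=cv2.resize(ps[1][270:400,250:366],(320,360),interpolation=cv2.INTER_CUBIC)
cv2.imwrite('pics/l5.png',np.hstack([a,b])[:,:,::-1])
```

```text
14.1333 [ 0.61393658 -0.25285436  0.23881841] [ 0.34963077  0.33634645 -0.49003652]
wrist [([566, 292, 51, 42, 1297], [589.65, 311.84])]
side [([300, 325, 14, 19, 196], [306.89, 334.41])]
```

View pics/l5.png

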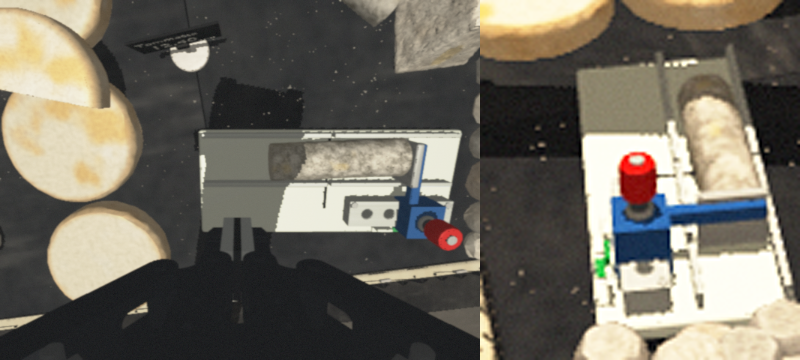

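The log's end meets the steel face at (413,160). The pin and stop are unchanged at the green tag, and the two free holes behind the stop confirm its place. The card and cheeses haven't moved.

```bash
python3 -c "
from bench import r
print(r.job_done())"
```

```text
the job is handed in; nothing more can be done
None
```

The job is handed in, with no verdict returned: the stop is pinned at the green-tag hole (y = -65 mm), the log rests against it, and the cheeses and price card were not touched.

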